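# Nest the empty parts tubs

## Task

The empty tubs are going back to the store: with the hook tool, draw the large tub out from under the low shelf until it is wholly clear of it, then set the hook down on the bench. Nest the tubs largest first: the middle tub into the large one, then the small one into the middle one, each upright and sitting right down on the floor of the next. Leave the meters and the other things on the bench where they stand.

Things in the scene. Friction and masses are not known exactly. Their poses are not given: they have to be found in the camera images.
- shelf: Fixed low shelf at the robot's right: plywood board 300 (x) by 260 (y) by 18 mm, underside 130 mm above the bench, on four 18 mm square posts at x = +-140, y = +-120 mm. Cartons and an instrument up to 70 mm tall stand on it, at least 110 mm back from its front edge. Origin on the bench under the board's centre; the open front edge is at y = +130 mm, facing +y.
- large_center (a point): The largest tub: open blue plastic box, 158 (x) by 120 (y) by 64 mm tall outside, walls and floor 4 mm, about 0.35 kg. It starts upright under the shelf, its long x axis roughly along the shelf's front edge, its near wall (+y side) 10 to 40 mm behind that edge. The point is at its middle, 32 mm above its underside; z up.
- middle_center (a point): The middle tub: open blue box, 130 (x) by 92 (y) by 55 mm tall, walls and floor 4 mm; at the middle of each short end an upright grip lug 9 mm thick (x), 44 mm wide (y), rising from the rim to 95 mm, centred at x = +-60.5 mm. About 0.16 kg. A meter stands close to one end and a can at the other, so one lug has more room. The point is on the middle axis, 47.5 mm above the underside; z up.
- small_center (a point): The small tub: open blue plastic box, 96 (x) by 62 (y) by 50 mm tall outside, floor 4 mm, with an upright central grip fin 9 mm thick (y), 64 mm long (x), rising to 110 mm. About 0.13 kg. The point is on its middle axis, 55 mm above its underside; z up.
- hook_grip (a point): Hook tool, standing: wooden grip block 80 (x) by 24 (y) by 60 mm tall on a foot 40 mm wide, 8 mm tall; a 10 mm thick steel rod runs from it along +x, axis 50 mm above the underside, to x = 140 mm, where a prong as thick turns straight down, ending 22 mm above the underside. About 0.22 kg. The point is in the middle of the block, 42 mm above its underside; x along the rod, z up.
- meter_a_top (a point): Bystander: brass water meter standing upright, 90 mm tall, round body 90 mm across with an orange plastic collar, two pipe stubs along its x axis (130 mm over the stubs, 36 mm thick, 32 mm up), about 0.9 kg. The point is on its axis, 88 mm above its underside. It starts beside one end of the middle tub, 130 mm from its centre.
- meter_b_top (a point): Bystander: brass water meter standing upright, 90 mm tall, round body 90 mm across with a yellow plastic collar, two pipe stubs along its x axis (130 mm over the stubs, 36 mm thick, 32 mm up), about 0.9 kg. The point is on its axis, 88 mm above its underside.
- can: Bystander: closed can, 60 mm diameter, 100 mm tall, about 0.4 kg, beside the other end of the middle tub, 130 mm from its centre. Origin at the centre of its underside.
- jar: Bystander: closed jar, 60 mm diameter, 75 mm tall. Origin at the centre of its underside.
Things that resemble listed ones, but are neither listed nor needed, are in the scene too. Leave any turquoise look-alike of the part that bears small_center alone.

How it is judged:
By the outcome, as a careful person would: the job done as asked, in the order asked, and still so for the second after the job is handed in, with the robot touching nothing.
It also fails if it takes over 72 s, if anything falls off the work surface, if the arm or the gripper's body presses on something with over 40 N, if the wrist force passes 120 N, or if a joint passes its speed limit or range.

## Robot

A 6-joint arm with a two-finger parallel gripper is mounted at the origin on the work surface. World frame = base frame: x ahead of the robot, y to its left, z up, the work surface at z = 0. Lengths are in m, angles in rad, forces in N, time in s.
With the tool pointing down it reaches from about 0.375 to 0.9 m from the base axis. Payload 3.1 kg.
Tool frame: the origin (TCP) lies between the finger pads; the fingertips stand 17 mm ahead of it and the grasp point (between the pads) lies 2 mm behind it (robot.finger_overhang is the distance from the TCP to the fingertips, in m); z points along the fingers, x is the direction in which the jaws open and shut, and the axes are right-handed (so a half turn about z gives the same grasp; the last joint's range is limited). The gripper opens to 87 mm and grips with 3 to 60 N. Pads are 19 mm wide; open, the fingers measure 117 mm over their backs; the gripper's body (75 mm by 190 mm) begins 51 mm behind the grasp point.
Start: joints at [1.167, 0.527, 1.433, -0, 1.181, -0.178], TCP at [0.139, 0.609, 0.24] pointing down, gripper open.
Joint ranges: [-3.08, 3.08], [-0.75, 2.2], [0.22, 2.44], [-1.43, 4.57], [0, 2.65], [-2.85, 2.85]. Speed limits (rad/s): [2.79, 2.79, 3.14, 3.14, 3.14, 3.14].

## Interface

Orientations are given as a rotation vector (axis times angle).
In Python, from bench import robot, cams, workorder gives the robot as it stands.
- The arm moves only by the tool move_arm, never from a script. Its argument "commands" is a list of rows, each a list of 5 numbers: the finger opening in mm, from 0 to 87, then the shift along the tool's x, y, z in mm, then the turn about the tool's z in degrees. In form: [[hand, x, y, z, twist], ...]. A call has 1 to 10 rows; each row is the pose to reach, as a shift and turn from the pose commanded when the call began, along the tool's axes at that moment; what a row does not reach only later rows make up. A row lasts 1/10 s, in which the tool goes at most 50 mm and 8.59 degrees, less where a joint would pass 70% of its speed; a pose out of reach is approached as far as the arm can. A call with a gripper value outside its range is refused whole. The fingers move at their own pace and stop on an object; the grip force is fixed at half the most. Time passes only in rows, so rows that repeat a pose let the fingers close. It gives the time, the measured TCP pose, the force and the opening at its end, in the units of the state.
- robot.state(): the state, without advancing time (a new reading comes with each control period).
- cams.capture(name): name is "side" or "top" or "wrist"; returns (picture, depth): 480x640x3 uint8, blue, green, red; 480x640 float32, m along the optical axis (not along the pixel's ray), 0 where there is no reading.
- cams.camera_params(name): a dict with "fx", "fy", "cx", "cy" (pixels), "R" (3x3) and "t" (3): a world point X has camera coordinates R X + t. Camera axes: x right, y down, z forward; pixel columns grow to the right and rows downward; lengths in m; the calibration is good to about 2 mm. A picture is of the moment at which its call begins: read the wrist's pose just before it. camera_params takes no time and is no camera call; for the wrist camera it gives the pose at the moment of the call.
- workorder.sign_off(): hands the job in, once; it reports no verdict.
The state is a dict: "t": time; "qpos": joint angles; "qd": joint speeds; "effort": joint torques, N m; "eef_pos": TCP position; "eef_rot": TCP orientation; "ft_force": force on the tool from outside, world axes, zero at the start; "moment": the same for the moment, N m; "opening": opening from 0.0 (shut) to 1.0 (fully open).
Only numpy, scipy, OpenCV 4.12 (cv2) and the standard library are available. Lean on these libraries where they do the work, as an engineer would, in place of code of your own. Each camera call takes 0.05 s, during which the arm holds its last target. There are 200 camera calls.

## Working session

There is one attempt and no reset: what is moved stays moved. The work goes in short steps, Python scripts to look and compute and a tool call to move; the robot and the scene stay as the last step left them, time stands still between calls to the robot, and variables do not carry over. Pictures are saved under pics/ and viewed, about 8 in all and at most 12, crops included, and the job is handed in when it is done.

Besides the shell and the picture viewer there is one more tool, called after "Emit:" by a JSON object that holds its "op" and its "data", one argument or row to a line. move_arm: Moves the arm, as the interface text tells. Its arguments: {"type":"object","properties":{"commands":{"type":"array"}},"required":["commands"]}

```bash
mkdir -p pics; ls
cat > h.py <<'E'
import numpy as np, cv2
from bench import robot, cams, workorder
from scipy.spatial.transform import Rotation as Rn
def snap(n,f=None):
    p=cams.camera_params(n); im,d=cams.capture(n)
    if f: cv2.imwrite('pics/'+f,im)
    return im,d,p
def cloud(d,p):
    v,u=np.mgrid[:480,:640]
    c=np.stack([(u-p['cx'])/p['fx']*d,(v-p['cy'])/p['fy']*d,d],-1)
    return (c-np.array(p['t']))@np.array(p['R'])
E
python3 - <<'E'
from h import *
for n in('top','side'):
    im,d,p=snap(n,n+'0.png'); np.savez('/tmp/'+n,im=im,d=d,**{k:np.array(v) for k,v in p.items()})
    print(n,p['fx'],-np.array(p['R']).T@p['t'],np.round(p['R'],2).tolist())
s=robot.state();print(s['t'],s['eef_pos'],s['eef_rot'],s['opening'])
E
```

```text
pics
top 618.6213420045336 [0.43624902 0.00985378 1.73898798] [[0.02, -1.0, 0.0], [-1.0, -0.02, -0.07], [0.07, 0.0, -1.0]]
side 456.0358518724408 [0.52764914 0.88996119 0.70441714] [[-1.0, -0.03, 0.02], [-0.03, 0.59, -0.81], [0.01, -0.81, -0.59]]
0.1 [0.13904671 0.60869787 0.23866563] [ 2.45578985  1.95772781 -0.00265773] 1.003266859253516
```

View pics/top0.png

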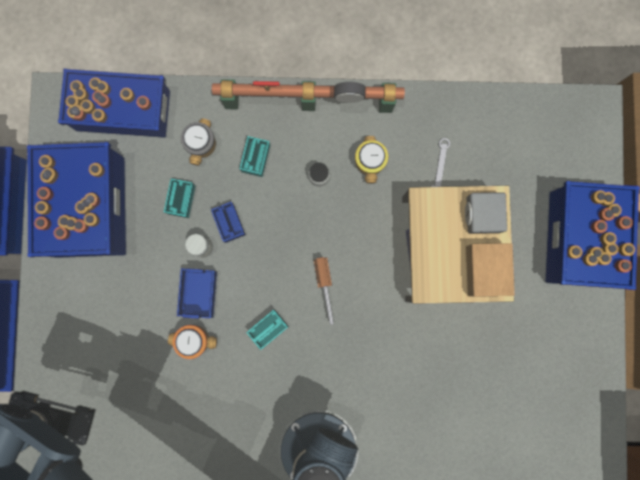

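View pics/side0.png

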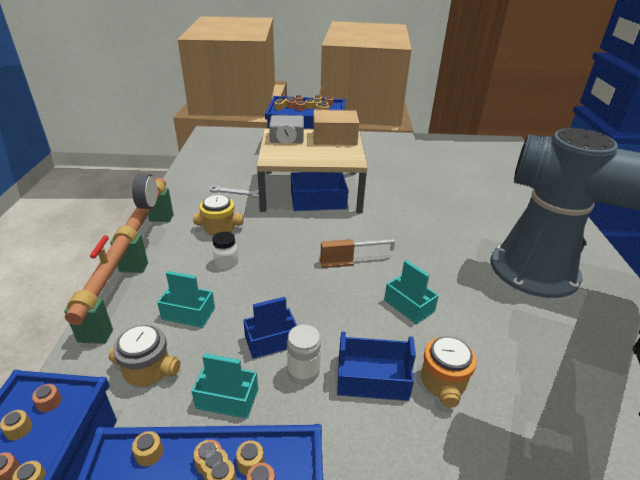

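Top view: hook block at (322,270) with its rod down to (330,322). The middle tub is at (197,292), between the can (196,244) and the orange meter (190,341). The small blue tub is at (228,221) and the shelf at (460,245). The side view shows the large tub under the shelf at (320,190).

Run:
```python
from h import *
T={n:dict(np.load('/tmp/%s.npz'%n)) for n in('top','side')}
for n in T: T[n]['P']=cloud(T[n]['d'],T[n]); T[n]['hsv']=cv2.cvtColor(T[n]['im'],cv2.COLOR_BGR2HSV)
def show(name,Q):
    if len(Q)<3: print(name,len(Q)); return
    r=cv2.minAreaRect((Q[:,:2]*1000).astype(np.float32))
    b=cv2.boxPoints(r); e=[b[1]-b[0],b[2]-b[1]]; e=max(e,key=np.linalg.norm)
    print(name,len(Q),'ctr',np.round(r[0],1),'size',np.round(r[1],1),'long yaw %.1f'%(np.degrees(np.arctan2(e[1],e[0]))%180),'z',np.round(np.percentile(Q[:,2],[2,50,98])*1000),'mean',np.round(Q[:,:2].mean(0)*1000,1))
def box(n,u0,u1,v0,v1,zl,zh,blue=False):
    t=T[n];m=np.zeros((480,640),bool);m[v0:v1,u0:u1]=1
    m&=(t['d']>0)&(t['P'][...,2]>zl)&(t['P'][...,2]<zh)
    if blue: h=t['hsv'];m&=(abs(h[...,0].astype(int)-118)<10)&(h[...,1]>120)
    return t['P'][m]
P=T['top']['P']
print('bench z',np.median(P[380:440,420:560,2]))
show('hook block',box('top',310,335,250,292,.045,.08))
show('hook rod',box('top',318,340,290,330,.03,.08))
show('mid rim',box('top',170,222,255,322,.04,.07,True))
show('mid lugA(can)',box('top',170,222,255,290,.075,.11,True))
show('mid lugB(meter)',box('top',170,222,292,325,.075,.11,True))
show('small rim',box('top',205,250,195,248,.03,.065,True))
show('small fin',box('top',205,250,195,248,.08,.13,True))
show('shelf board',box('top',400,520,180,310,.135,.165))
show('can',box('top',180,212,228,260,.085,.12)); show('meterA',box('top',165,220,318,365,.07,.12))
show('meterB',box('top',350,395,135,185,.07,.12)); show('jar',box('top',300,335,155,190,.06,.09))
# side
show('S large',box('side',285,355,165,215,.01,.08,True)); show('S large rim',box('side',285,355,165,215,.055,.08,True))
show('S hook block',box('side',315,360,232,270,.045,.08)); show('S rod',box('side',356,400,232,262,.03,.08))
show('S lugR',box('side',395,420,330,395,.07,.11,True));show('S lugL',box('side',330,355,325,395,.07,.11,True))
show('S fin',box('side',240,300,295,360,.075,.13,True))
show('S board',box('side',250,375,120,175,.135,.16))
```

```text
bench z 0.0002743024282993011
hook block 276 ctr [482.2  -3. ] size [93.8 24. ] long yaw 11.3 z [51. 59. 68.] mean [485.6  -2.4]
hook rod 128 ctr [393.2 -20.5] size [93.9  9.9] long yaw 10.7 z [44. 54. 63.] mean [393.3 -20.5]
mid rim 70 ctr [427.7 301.3] size [125.1  44.4] long yaw 19.3 z [46. 54. 67.] mean [431.4 301.6]
mid lugA(can) 41 ctr [482.3 338.2] size [40.4  6. ] long yaw 86.7 z [ 85.  95. 102.] mean [482.2 338.4]
mid lugB(meter) 43 ctr [363.6 346.2] size [39.8  6.8] long yaw 84.7 z [ 89.  94. 102.] mean [363.7 345.2]
small rim 87 ctr [620.2 261.8] size [93.4 56.9] long yaw 22.9 z [32. 50. 57.] mean [606.1 249.2]
small fin 76 ctr [621.4 263.3] size [63.2  9. ] long yaw 22.8 z [ 97. 109. 116.] mean [622.6 264.2]
shelf board 7753 ctr [ 566.5 -357.4] size [301.  263.4] long yaw 2.4 z [140. 148. 156.] mean [ 567. -319.]
can 382 ctr [552.8 335.8] size [56.9 55.7] long yaw 14.9 z [ 88.  99. 108.] mean [552.2 335.4]
meterA 898 ctr [293.9 349.2] size [87.5 89.6] long yaw 143.2 z [71. 86. 96.] mean [294.7 347.2]
meterB 826 ctr [ 805.3 -127.6] size [87.5 89.3] long yaw 133.6 z [72. 86
[... 208 characters left out ...]
41. -297.]
S large rim 356 ctr [ 542.3 -302.1] size [156. 128.] long yaw 7.2 z [55. 60. 66.] mean [ 544.6 -289.7]
S hook block 363 ctr [480.   -2.3] size [94.9 28.3] long yaw 12.0 z [46. 58. 62.] mean [485.    2.7]
S rod 183 ctr [394.4 -19.3] size [98.4 12.5] long yaw 10.2 z [31. 52. 57.] mean [389.4 -19. ]
S lugR 175 ctr [362.7 345.8] size [45.5  8.5] long yaw 86.8 z [71. 92. 96.] mean [364.  349.9]
S lugL 145 ctr [483.2 340.7] size [44.9  8.8] long yaw 88.2 z [73. 93. 96.] mean [483.3 346.3]
S fin 519 ctr [620.5 263.8] size [63.6 11.5] long yaw 21.5 z [ 76.  96. 111.] mean [620.4 266.3]
S board 3362 ctr [ 564.  -352.3] size [300.  264.4] long yaw 2.2 z [137. 148. 157.] mean [ 565.3 -303.5]
```

```bash
cat >> h.py <<'E'
def go(x,y,z,yaw=None):
    "world mm, deg -> tool shift and twist (tool pointing down)"
    s=robot.state(); R=Rn.from_rotvec(s['eef_rot']).as_matrix(); p=np.array(s['eef_pos'])*1000
    d=R.T@(np.array([x,y,z])-p); y0=np.degrees(np.arctan2(R[1,0],R[0,0]))
    print('to',(x,y,z,yaw),'shift',np.round(d,1),'twist',None if yaw is None else round(-(yaw-y0),1),'| at',np.round(p,1),'yaw %.1f'%y0)
def st():
    s=robot.state(); print('t %.2f'%s['t'],'op %.1fmm'%(s['opening']*87),'F',np.round(s['ft_force'],1),'q',np.round(s['qpos'],2))
E
python3 - <<'E'
from h import *
go(488,-2,200,-79.1)
t=dict(np.load('/tmp/side.npz'));P=cloud(t['d'],t);h=cv2.cvtColor(t['im'],cv2.COLOR_BGR2HSV)
m=np.zeros((480,640),bool);m[165:215,285:355]=1
m&=(abs(h[...,0].astype(int)-118)<12)&(h[...,1]>100)&(t['d']>0)
Q=P[m]*1000; F=Q[(Q[:,2]>8)&(Q[:,2]<56)]
for _ in range(4):
    a,b=np.polyfit(F[:,0],F[:,1],1);r=F[:,1]-a*F[:,0]-b;F=F[abs(r-np.median(r))<4]
print('front face yaw %.1f'%np.degrees(np.arctan(a)),'x range',np.percentile(F[:,0],[1,99]),'y at x=540',a*540+b,len(F))
G=Q[(Q[:,2]>50)]; rr=G[:,1]-a*G[:,0]-b; print(np.histogram(rr,bins=np.arange(-160,20,10)))
# shelf front edge from top
t=dict(np.load('/tmp/top.npz'));P=cloud(t['d'],t)*1000;s=P[180:310,400:520].reshape(-1,3);s=s[(s[:,2]>140)&(s[:,2]<156)]
xs=np.arange(440,690,20);e=[np.percentile(s[abs(s[:,0]-x)<10][:,1],99) for x in xs];print(np.polyfit(xs,e,1),np.round(e,1))
E
```

```text
to (488, -2, 200, -79.1) shift [-517.5  476.3   39.5] twist 156.2 | at [139.  608.7 238.7] yaw 77.1
front face yaw 2.1 x range [457.89278776 503.10612189] y at x=540 -252.32561728516546 108
(array([  0,   0,   0,   0,  58, 127,  13,   8,  11,   4,   6,   4,  11,
         5,   7,  19, 151]), array([-160, -150, -140, -130, -120, -110, -100,  -90,  -80,  -70,  -60,
        -50,  -40,  -30,  -20,  -10,    0,   10]))
[ 4.09427876e-02 -2.50877954e+02] [-232.7 -231.7 -231.4 -230.6 -230.4 -227.9 -227.5 -228.3 -226.8 -224.9
 -224.3 -223.6 -223.3]
```

Emit:
{"op": "move_arm", "data": {
  "commands": [
    [60, -517.5, 476.3, 40, 156.2],
    [60, -517.5, 476.3, 40, 156.2],
    [60, -517.5, 476.3, 40, 156.2],
    [60, -517.5, 476.3, 40, 156.2],
    [60, -517.5, 476.3, 40, 156.2],
    [60, -517.5, 476.3, 40, 156.2],
    [60, -517.5, 476.3, 40, 156.2],
    [60, -517.5, 476.3, 40, 156.2],
    [60, -517.5, 476.3, 40, 156.2],
    [60, -517.5, 476.3, 40, 156.2]
  ]
}}

```text
t: 1.1
eef_pos: [0.3874, 0.174, 0.211]
eef_rot: [-3.131, 0.251, 0.0]
ft_force: [-0.2, 0.3, -0.4]
opening: 0.691
```

Run:
```python
from h import *
st();go(488,-2,200,-79.1)
t=dict(np.load('/tmp/side.npz'));P=cloud(t['d'],t);h=cv2.cvtColor(t['im'],cv2.COLOR_BGR2HSV)
m=np.zeros((480,640),bool);m[165:215,285:355]=1
m&=(abs(h[...,0].astype(int)-118)<12)&(h[...,1]>100)&(t['d']>0)
Q=P[m]*1000; F=Q[(Q[:,2]>8)&(Q[:,2]<56)]
xs=np.arange(460,625,10)
e=np.array([np.median(F[abs(F[:,0]-x)<5][:,1]) if (abs(F[:,0]-x)<5).sum()>4 else np.nan for x in xs]);print(np.round(e,1))
G=Q[Q[:,2]>58]
print('rim near max y',[round(float(np.percentile(G[abs(G[:,0]-x)<8][:,1],95)),1) if (abs(G[:,0]-x)<8).sum() else None for x in range(460,630,16)])
print('x extents',np.percentile(F[:,0],[.5,99.5]))
```

```text
t 1.10 op 60.1mm F [-0.2  0.3 -0.4] q [0.16 0.31 1.95 0.   0.89 0.32]
to (488, -2, 200, -79.1) shift [127.3 157.7  11. ] twist 69.9 | at [387.4 174.  211. ] yaw -9.2
[-255.5 -257.8 -256.3 -254.9 -253.6 -251.9 -358.4 -249.2 -247.7 -246.2
 -354.6 -242.2 -247.4 -240.3 -349.7 -344.9 -328.7]
rim near max y [-251.9, -250.8, -248.7, -245.8, -241.3, -240.4, -238.8, -237.2, -234.8, -232.7, -258.1]
x extents [458.87551011 623.77500317]
```

Emit:
{"op": "move_arm", "data": {
  "commands": [
    [60, 127.3, 157.7, 50, 70],
    [60, 127.3, 157.7, 50, 70],
    [60, 127.3, 157.7, 50, 70],
    [60, 127.3, 157.7, 50, 70],
    [60, 127.3, 157.7, 50, 70],
    [60, 127.3, 157.7, 50, 70],
    [60, 127.3, 157.7, 50, 70],
    [60, 127.3, 157.7, 50, 70],
    [60, 127.3, 157.7, 50, 70],
    [60, 127.3, 157.7, 50, 70]
  ]
}}

```text
t: 2.1
eef_pos: [0.4884, 0.0005, 0.161]
eef_rot: [2.43, -1.991, -0.001]
ft_force: [0.2, 0.7, 0.0]
opening: 0.692
```

Run:
```python
from h import *
st();go(488,-2,40,-79.1)
```

```text
t 2.10 op 60.2mm F [0.2 0.7 0. ] q [-0.23  0.47  1.85 -0.    0.83  1.15]
to (488, -2, 40, -79.1) shift [  2.4   0.8 121. ] twist 0.4 | at [488.4   0.5 161. ] yaw -78.7
```

Emit:
{"op": "move_arm", "data": {
  "commands": [
    [60, 0, 0, 50, 0],
    [60, 0, 0, 90, 0],
    [60, 0, 0, 121, 0],
    [60, 0, 0, 121, 0],
    [20, 0, 0, 121, 0],
    [15, 0, 0, 121, 0],
    [15, 0, 0, 121, 0],
    [15, 0, 0, 121, 0],
    [15, 0, 0, 121, 0],
    [15, 0, 0, 121, 0]
  ]
}}

```text
t: 3.1
eef_pos: [0.4891, 0.0003, 0.041]
eef_rot: [-2.427, 1.994, -0.002]
ft_force: [0.3, -1.4, 5.2]
opening: 0.273
```

Run:
```python
from h import *
st();go(544,-100,115,0)
```

```text
t 3.10 op 23.8mm F [ 0.3 -1.4  5.2] q [-0.23  0.7   1.92 -0.    0.53  1.15]
to (544, -100, 115, 0) shift [109.1 -34.5 -73.9] twist -78.8 | at [4.891e+02 3.000e-01 4.100e+01] yaw -78.8
```

Run:
```python
from h import *
go(544,-50,91,0)
```

```text
to (544, -50, 91, 0) shift [ 60.  -44.2 -49.9] twist -78.8 | at [4.891e+02 3.000e-01 4.100e+01] yaw -78.8
```

Emit:
{"op": "move_arm", "data": {
  "commands": [
    [15, 0, 0, -30, 0],
    [15, 0, 0, -50, 0],
    [15, 20, -34, -50, -20],
    [15, 40, -42, -50, -50],
    [15, 60, -44, -50, -78.8],
    [15, 60, -44, -50, -78.8],
    [15, 60, -44, -50, -78.8],
    [15, 60, -44, -50, -78.8],
    [15, 60, -44, -50, -78.8],
    [15, 60, -44, -50, -78.8]
  ]
}}

```text
t: 4.1
eef_pos: [0.5427, -0.0497, 0.0897]
eef_rot: [-3.13, 0.266, 0.002]
ft_force: [0.1, -0.5, -1.7]
opening: 0.276
```

Emit:
{"op": "move_arm", "data": {
  "commands": [
    [15, 0, 0, 0, -18.8],
    [15, 0, 0, 0, -18.8],
    [15, 0, 0, 0, -18.8],
    [15, 0, 0, 0, -18.8],
    [15, 0, 0, 0, -18.8]
  ]
}}

```text
t: 4.6
eef_pos: [0.5431, -0.0498, 0.09]
eef_rot: [-3.133, -0.236, 0.001]
ft_force: [-0.1, 0.6, -1.8]
opening: 0.271
```

Run:
```python
from h import *
st();go(544,-127,89,0)
for n in('side','top'):
    im,d,p=snap(n,n+'1.png');np.savez('/tmp/%s1'%n,im=im,d=d,**{k:np.array(v) for k,v in p.items()})
    P=cloud(d,p)*1000;m=(P[...,1]<-90)&(P[...,1]>-222)&(P[...,2]>60)&(P[...,2]<115)&(abs(P[...,0]-544)<40)&(d>0)
    Q=P[m];print(n,len(Q), 'rod line x(y)',np.polyfit(Q[:,1],Q[:,0],1) if len(Q)>5 else '',Q[:,1].min() if len(Q) else '')
    for a in range(-210,-90,20):
        q=Q[abs(Q[:,1]-a)<10]
        if len(q): print(a,np.round(np.median(q,0),1),'z',np.round(np.percentile(q[:,2],[3,97]),1))
cv2.imwrite('pics/s1c.png',cv2.resize(cv2.imread('pics/side1.png')[110:290,220:440],None,fx=3,fy=3))
```

```text
t 4.60 op 23.6mm F [-0.1  0.6 -1.8] q [-0.3   0.64  1.75  0.    0.74 -0.45]
to (544, -127, 89, 0) shift [-10.7  76.5   1. ] twist 8.6 | at [543.1 -49.8  90. ] yaw 8.6
side 15 rod line x(y) [-6.29563098e-02  5.43233887e+02] -139.53273509527324
-130 [ 551.6 -126.2  102.7] z [101.4 106.1]
-110 [ 550.8 -102.1  103.5] z [102.7 104. ]
top 77 rod line x(y) [-1.35123204e-01  5.36661663e+02] -192.40597932312895
-190 [ 561.7 -186.7  104.5] z [ 83.1 110.2]
-170 [ 559.3 -170.4  102.6] z [ 94.6 111.6]
-150 [ 555.6 -149.2  104.1] z [ 98.3 108. ]
-130 [ 552.6 -138.6  104.4] z [104.4 104.4]
```

View pics/s1c.png

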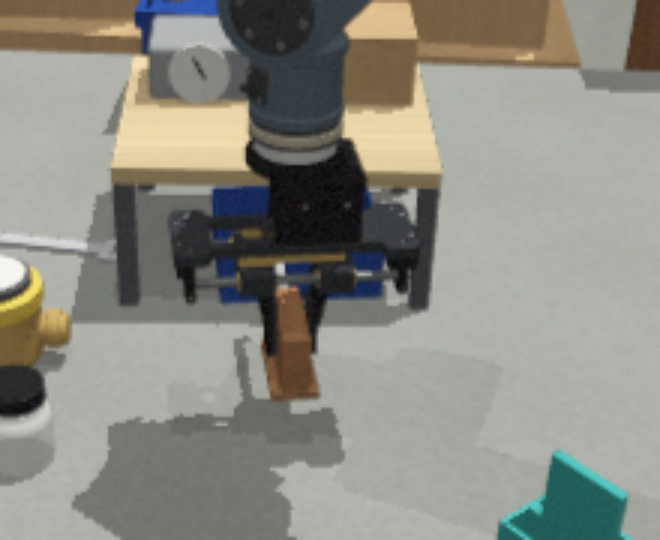

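The hook is held level: its block is at (290,350) in the crop and its rod points to the tub at about 8°, square to the tub's near wall.

Emit:
{"op": "move_arm", "data": {
  "commands": [
    [15, -16, 36, -4, 0],
    [15, -32, 55, -4, 0],
    [15, -32, 73, -4, 0],
    [15, -32, 73, -4, 0],
    [15, -32, 73, 8, 0],
    [15, -32, 73, 18, 0],
    [15, -32, 73, 24, 0],
    [15, -32, 73, 24, 0],
    [15, -32, 73, 24, 0]
  ]
}}

```text
t: 5.6
eef_pos: [0.5227, -0.1262, 0.0656]
eef_rot: [-3.132, -0.24, 0.002]
ft_force: [0.3, 0.3, -2.5]
opening: 0.274
```

Run:
```python
from h import *
st();go(523,93,66)
```

```text
t 5.60 op 23.8mm F [ 0.3  0.3 -2.5] q [-0.44  0.68  1.78  0.    0.68 -0.6 ]
to (523, 93, 66, None) shift [  33.8 -216.6   -0.3] twist None | at [ 522.7 -126.2   65.6] yaw 8.8
```

Emit:
{"op": "move_arm", "data": {
  "commands": [
    [15, 0.8, -5, 0, 0],
    [15, 1.5, -10, 0, 0],
    [15, 2.5, -16, 0, 0],
    [15, 3.5, -22, 0, 0],
    [15, 5, -30, 0, 0],
    [15, 6, -40, 0, 0],
    [15, 8, -52, 0, 0],
    [15, 10, -64, 0, 0],
    [15, 12, -76, 0, 0],
    [15, 12, -76, 0, 0]
  ]
}}

```text
t: 6.6
eef_pos: [0.5222, -0.0475, 0.066]
eef_rot: [-3.131, -0.242, 0.003]
ft_force: [-0.5, -0.2, -2.0]
opening: 0.273
```

Run:
```python
from h import *
st()
im,d,p=snap('top','top2.png');P=cloud(d,p)*1000;h=cv2.cvtColor(im,cv2.COLOR_BGR2HSV)
m=(abs(h[...,0].astype(int)-118)<12)&(h[...,1]>100)&(P[...,1]<-80)&(P[...,1]>-400)&(P[...,2]<90)&(d>0)
Q=P[m];print(len(Q));
if len(Q): r=cv2.minAreaRect(Q[:,:2].astype(np.float32));print(r,np.percentile(Q,[1,99],axis=0))
```

```text
t 6.60 op 23.8mm F [-0.5 -0.2 -2. ] q [-0.3   0.67  1.82  0.    0.66 -0.46]
1065
((539.2543334960938, -210.57672119140625), (153.61798095703125, 70.01441192626953), 7.671380043029785) [[ 462.61796946 -239.45642497   -5.09700044]
 [ 613.04046939 -168.69996569   69.42241918]]
```

Emit:
{"op": "move_arm", "data": {
  "commands": [
    [15, 1.5, -8, 0, 0],
    [15, 4, -22, 0, 0],
    [15, 6, -38, 0, 0],
    [15, 9, -56, 0, 0],
    [15, 12, -74, 0, 0],
    [15, 14, -92, 0, 0],
    [15, 17, -110, 0, 0],
    [15, 19, -126, 0, 0],
    [15, 21, -138, 0, 0],
    [15, 21, -138, 0, 0]
  ]
}}

```text
t: 7.65
eef_pos: [0.5224, 0.0915, 0.0661]
eef_rot: [-3.132, -0.242, 0.001]
ft_force: [-0.1, -0.1, -2.1]
opening: 0.27
```

```bash
cat >> h.py <<'E'
def large(name):
    im,d,p=snap('top',name);P=cloud(d,p)*1000;h=cv2.cvtColor(im,cv2.COLOR_BGR2HSV)
    m=(abs(h[...,0].astype(int)-118)<12)&(h[...,1]>100)&(abs(P[...,0]-540)<130)&(P[...,1]<120)&(P[...,1]>-400)&(P[...,2]<90)&(d>0)
    Q=P[m&(P[...,2]>52)]; r=cv2.minAreaRect(Q[:,:2].astype(np.float32));print('large rim',len(Q),np.round(r[0],1),np.round(r[1],1),round(r[2],1),np.round(np.percentile(Q,[0,100],axis=0),0).tolist())
    return im,d,p,P
E
python3 - <<'E'
from h import *
st();large('top3.png')
E
```

```text
t 7.65 op 23.5mm F [-0.1 -0.1 -2.1] q [-0.04  0.67  1.8   0.    0.66 -0.19]
large rim 183 [542.6 -95. ] [155.7 116.7] 8.3 [[459.0, -163.0, 52.0], [624.0, -27.0, 77.0]]
```

Emit:
{"op": "move_arm", "data": {
  "commands": [
    [15, 0, 4, 0, 0],
    [15, 0, 4, -20, 0],
    [15, 0, 4, -44, 0],
    [15, -20, 10, -44, 98.7],
    [15, -46, 24, -44, 98.7],
    [15, -46, 24, -44, 98.7],
    [15, -46, 24, -44, 98.7],
    [15, -46, 24, -44, 98.7],
    [15, -46, 24, -44, 98.7],
    [15, -46, 24, -44, 98.7]
  ]
}}

```text
t: 8.7
eef_pos: [0.4812, 0.0579, 0.1102]
eef_rot: [-2.825, 1.374, -0.0]
ft_force: [-0.8, -0.1, -1.4]
opening: 0.272
```

Run:
```python
from h import *
st();go(480,60,41.5,-90);go(480,60,85,-90)
```

```text
t 8.70 op 23.7mm F [-0.8 -0.1 -1.4] q [-0.11  0.56  1.9  -0.    0.69  0.79]
to (480, 60, 41.5, -90) shift [-2.5 -0.3 68.7] twist 38.1 | at [481.2  57.9 110.2] yaw -51.9
to (480, 60, 85, -90) shift [-2.4 -0.3 25.2] twist 38.1 | at [481.2  57.9 110.2] yaw -51.9
```

Emit:
{"op": "move_arm", "data": {
  "commands": [
    [15, 0, 0, 10, 38],
    [15, 0, 0, 20, 38],
    [15, 0, 0, 25, 38],
    [15, 0, 0, 30, 38],
    [15, 0, 0, 35, 38],
    [15, 0, 0, 48, 38],
    [15, 0, 0, 58, 38],
    [15, 0, 0, 64, 38],
    [15, 0, 0, 67.5, 38],
    [15, 0, 0, 67.5, 38]
  ]
}}

```text
t: 9.7
eef_pos: [0.481, 0.0588, 0.0423]
eef_rot: [2.232, -2.21, -0.001]
ft_force: [-0.2, 0.4, -1.9]
opening: 0.273
```

Emit:
{"op": "move_arm", "data": {
  "commands": [
    [15, 0, 0, 0.5, 0],
    [45, 0, 0, 0.5, 0],
    [45, 0, 0, 0.5, 0],
    [45, 0, 0, 0.5, 0],
    [45, 0, 0, -20, 0],
    [45, 0, 0, -60, 0],
    [45, 0, 0, -110, 0],
    [45, 0, 0, -159, 0],
    [45, 0, 0, -159, 0]
  ]
}}

```text
t: 10.6
eef_pos: [0.4855, 0.0587, 0.208]
eef_rot: [-2.226, 2.203, -0.019]
ft_force: [1.8, 0.5, -0.0]
opening: 0.516
```

Run:
```python
from h import *
st();
im,d,p,P=large('top4.png')
m=(P[...,2]>45)&(P[...,2]<80)&(abs(P[...,1]-60)<60)&(P[...,0]>320)&(P[...,0]<540)
h=cv2.cvtColor(im,cv2.COLOR_BGR2HSV); m&=(h[...,0]<16)&(h[...,1]>90)
Q=P[m]; print('hook',cv2.minAreaRect(Q[:,:2].astype(np.float32)),np.median(Q,0))
go(482.5,341,160,90+87);go(482.5,341,160,-3)
```

```text
t 10.60 op 44.9mm F [ 1.8  0.5 -0. ] q [-0.11  0.39  1.81  0.    0.93  1.45]
large rim 173 [542.4 -95.2] [155.8 116.7] 8.4 [[459.0, -164.0, 52.0], [624.0, -27.0, 75.0]]
hook ((0.0, 0.0), (0.0, 0.0), 0.0) [nan nan nan]
to (482.5, 341, 160, 177) shift [-282.2   -1.6   44.9] twist -266.4 | at [483.4  58.8 205.2] yaw -89.4
to (482.5, 341, 160, -3) shift [-282.2   -1.6   44.9] twist -86.4 | at [483.4  58.8 205.2] yaw -89.4
  return _methods._mean(a, axis=axis, dtype=dtype,
  ret = um.true_divide(
```

Run:
```python
from h import *
go(482.8,339.5,150,-3.2)
```

```text
to (482.8, 339.5, 150, -3.2) shift [-280.7   -1.8   54.9] twist -86.2 | at [483.4  58.8 205.2] yaw -89.4
```

Emit:
{"op": "move_arm", "data": {
  "commands": [
    [45, -281, -0.8, 0, -86.2],
    [45, -281, -0.8, 0, -86.2],
    [45, -281, -0.8, 30, -86.2],
    [45, -281, -0.8, 30, -86.2],
    [24, -281, -0.8, 30, -86.2],
    [24, -281, -0.8, 30, -86.2],
    [24, -281, -0.8, 45, -86.2],
    [24, -281, -0.8, 45, -86.2],
    [24, -281, -0.8, 45, -86.2],
    [24, -281, -0.8, 45, -86.2]
  ]
}}

```text
t: 11.65
eef_pos: [0.4775, 0.3395, 0.1542]
eef_rot: [3.138, -0.085, -0.007]
ft_force: [-0.4, -0.8, 1.1]
opening: 0.276
```

Run:
```python
from h import *
st();go(482.8,339.5,80,-3.2)
im,d,p=snap('top','top5.png');P=cloud(d,p)*1000;h=cv2.cvtColor(im,cv2.COLOR_BGR2HSV)
m=(P[...,2]>45)&(P[...,2]<80)&(abs(P[...,1]-60)<60)&(P[...,0]>320)&(P[...,0]<560)&(d>0)
Q=P[m];print('hook',len(Q),cv2.minAreaRect(Q[:,:2].astype(np.float32)),np.percentile(Q[:,2],[5,50,95]))
im,d,p=snap('side','side5.png')
cv2.imwrite('pics/s5.png',cv2.resize(cv2.imread('pics/side5.png')[150:420,180:500],None,fx=2.2,fy=2.2))
```

```text
t 11.65 op 24.0mm F [-0.4 -0.8  1.1] q [ 0.43  0.59  1.61 -0.    0.95  0.48]
to (482.8, 339.5, 80, -3.2) shift [ 5.6 -0.4 74.2] twist 0.1 | at [477.5 339.5 154.2] yaw -3.1
hook 460 ((419.618896484375, 81.90965270996094), (70.25286865234375, 201.9546661376953), 86.87003326416016) [48.13989493 56.60258467 64.86835493]
```

View pics/s5.png

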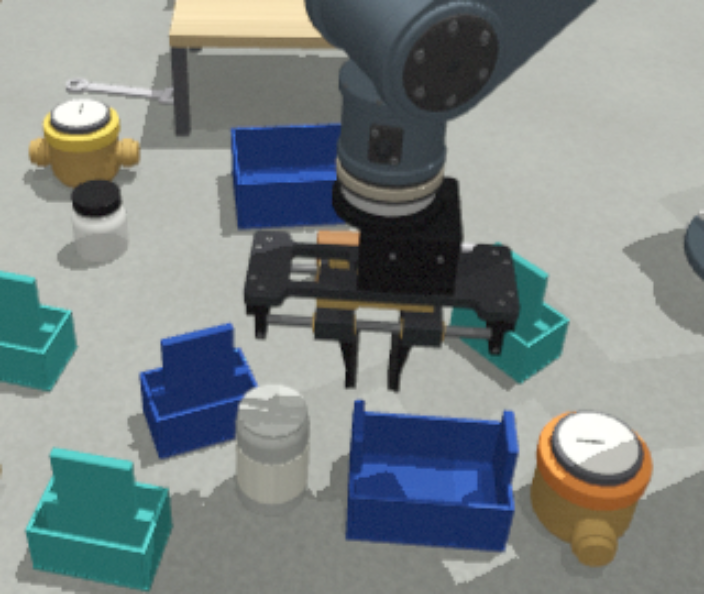

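The gripper hangs over the can-side lug (357,410), with the can at (272,440). The large tub stands clear of the shelf.

Emit:
{"op": "move_arm", "data": {
  "commands": [
    [24, 0, 0, 0, 0],
    [24, 0, 0, 0, 0]
  ]
}}

```text
t: 11.95
eef_pos: [0.4787, 0.3397, 0.1559]
eef_rot: [3.139, -0.099, -0.002]
ft_force: [0.4, -0.2, 0.3]
opening: 0.273
```

Run:
```python
from h import *
st();go(482.8,339.5,80,-3.2)
```

```text
t 11.95 op 23.8mm F [ 0.4 -0.2  0.3] q [ 0.43  0.58  1.61 -0.    0.95  0.49]
to (482.8, 339.5, 80, -3.2) shift [ 4.2 -0.1 75.9] twist -0.4 | at [478.7 339.7 155.9] yaw -3.6
```

Emit:
{"op": "move_arm", "data": {
  "commands": [
    [24, 4, 0, 10, -0.4],
    [24, 4, 0, 35, -0.4],
    [24, 4, 0, 60, -0.4],
    [24, 4, 0, 75, -0.4],
    [24, 4, 0, 75, -0.4],
    [3, 4, 0, 75, -0.4],
    [3, 4, 0, 75, -0.4],
    [3, 4, 0, 75, -0.4],
    [3, 4, 0, 75, -0.4]
  ]
}}

```text
t: 12.85
eef_pos: [0.484, 0.34, 0.0827]
eef_rot: [-3.14, 0.084, -0.004]
ft_force: [0.7, -0.3, 1.1]
opening: 0.1
```

Run:
```python
from h import *
st();go(482.8,339.5,80,-3.2)
```

```text
t 12.85 op 8.7mm F [ 0.7 -0.3  1.1] q [ 0.42  0.7   1.64 -0.    0.8   0.48]
to (482.8, 339.5, 80, -3.2) shift [-1.2  0.5  2.7] twist 0.1 | at [484.  340.   82.7] yaw -3.1
```

Gripped at 8.7 mm. I'll lift straight up, check, and carry it over.

Emit:
{"op": "move_arm", "data": {
  "commands": [
    [3, 0, 0, -15, 0],
    [3, 0, 0, -45, 0],
    [3, 0, 0, -90, 0],
    [3, 0, 0, -130, 0],
    [3, 0, 0, -150, 0],
    [3, 0, 0, -150, 0]
  ]
}}

```text
t: 13.45
eef_pos: [0.485, 0.3407, 0.2356]
eef_rot: [-3.137, 0.084, -0.012]
ft_force: [0.4, -0.2, -1.8]
opening: 0.096
```

Run:
```python
from h import *
st();go(602,-86.4,230,8.4)
```

```text
t 13.45 op 8.3mm F [ 0.4 -0.2 -1.8] q [0.42 0.49 1.53 0.   1.12 0.48]
to (602, -86.4, 230, 8.4) shift [139.7 420.3   5. ] twist -11.5 | at [485.  340.7 235.6] yaw -3.1
```

Emit:
{"op": "move_arm", "data": {
  "commands": [
    [3, 139.7, 420.3, 4, -11.5],
    [3, 139.7, 420.3, 4, -11.5],
    [3, 139.7, 420.3, 4, -11.5],
    [3, 139.7, 420.3, 4, -11.5],
    [3, 139.7, 420.3, 4, -11.5],
    [3, 139.7, 420.3, 4, -11.5],
    [3, 139.7, 420.3, 4, -11.5],
    [3, 139.7, 420.3, 4, -11.5],
    [3, 139.7, 420.3, 4, -11.5],
    [3, 139.7, 420.3, 4, -11.5]
  ]
}}

```text
t: 14.45
eef_pos: [0.6013, -0.094, 0.2257]
eef_rot: [3.131, 0.22, 0.001]
ft_force: [0.3, 1.4, -1.3]
opening: 0.102
```

Emit:
{"op": "move_arm", "data": {
  "commands": [
    [3, 0, 0, 40, 0],
    [3, 0, 0, 70, 0],
    [3, 0, 0, 70, 0],
    [3, 0, 0, 70, 0]
  ]
}}

```text
t: 14.85
eef_pos: [0.5991, -0.0866, 0.1565]
eef_rot: [-3.132, -0.231, 0.005]
ft_force: [0.3, -0.3, -1.7]
opening: 0.1
```

Run:
```python
from h import *
st();go(602,-86.4,87,8.4)
im,d,p=snap('top','top6.png');P=cloud(d,p)*1000;np.savez('/tmp/t6',im=im,P=P)
h=cv2.cvtColor(im,cv2.COLOR_BGR2HSV);b=(abs(h[...,0].astype(int)-118)<12)&(h[...,1]>100)&(d>0)&(abs(P[...,0]-540)<130)&(P[...,1]<30)&(P[...,1]>-220)
for lo,hi in((52,70),(118,145),(155,190)):
    Q=P[b&(P[...,2]>lo)&(P[...,2]<hi)]
    print(lo,len(Q)); 
    if len(Q)>3: print(cv2.minAreaRect(Q[:,:2].astype(np.float32)),np.median(Q,0))
c=cv2.imread('pics/top6.png')[190:340,240:460];cv2.imwrite('pics/t6.png',cv2.resize(c,None,fx=3.5,fy=3.5))
```

```text
t 14.85 op 8.7mm F [ 0.3 -0.3 -1.7] q [-0.33  0.6   1.56  0.    0.98 -0.48]
to (602, -86.4, 87, 8.4) shift [ 3.2  0.3 69.5] twist 0.0 | at [599.1 -86.6 156.5] yaw 8.4
52 7
((480.58966064453125, -160.55064392089844), (9.45300006866455, 18.835411071777344), 62.48934555053711) [ 474.53915034 -159.41846555   60.14498039]
118 28
((533.485107421875, -91.59854888916016), (153.308837890625, 27.854158401489258), 40.138755798339844) [576.38672199 -47.29656552 128.57630453]
155 0
```

View pics/t6.png

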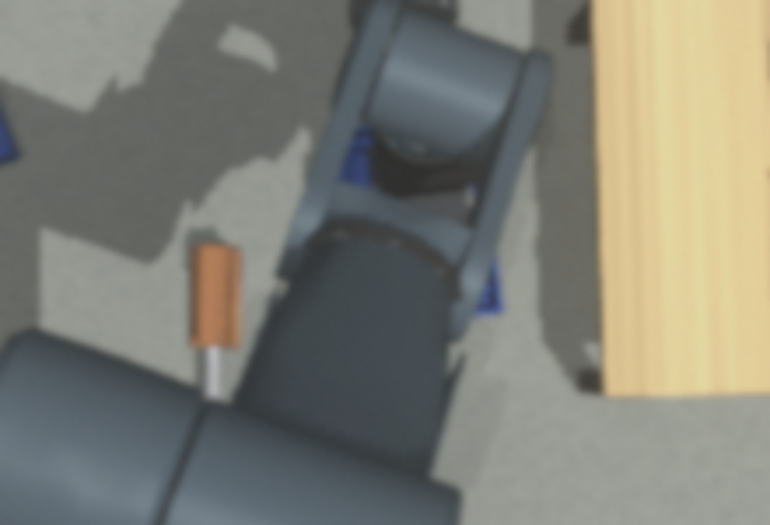

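The arm covers the tubs from above (only slivers show at (355,155) and (487,290)). The hook stands upright at (215,300). I'll check alignment from the side camera.

```bash
cat >> h.py <<'E'
def sideblue(f,zs,ylo=-240,yhi=40):
    im,d,p=snap('side',f);P=cloud(d,p)*1000;h=cv2.cvtColor(im,cv2.COLOR_BGR2HSV)
    b=(abs(h[...,0].astype(int)-118)<12)&(h[...,1]>100)&(d>0)&(abs(P[...,0]-540)<130)&(P[...,1]<yhi)&(P[...,1]>ylo)
    for lo,hi in zs:
        Q=P[b&(P[...,2]>lo)&(P[...,2]<hi)]
        if len(Q)<6: print(lo,hi,len(Q)); continue
        r=cv2.minAreaRect(Q[:,:2].astype(np.float32)); print((lo,hi),len(Q),np.round(r[0],1),np.round(r[1],1),round(r[2],1),'ext',np.round(np.percentile(Q[:,:2],[1,99],axis=0),1).tolist(),'z',np.round(np.percentile(Q[:,2],[2,98]),1))
    return im,P,b
E
python3 - <<'E'
from h import *
im,P,b=sideblue('side6.png',[(52,68),(70,85),(85,120),(120,132),(135,175)])
Q=P[b]
f=Q[(Q[:,2]>80)&(Q[:,2]<120)]
print('mid front face by x',[(x,np.round(np.median(f[abs(f[:,0]-x)<8],0)[1:],1).tolist(), np.round(f[abs(f[:,0]-x)<8][:,2].min(),1)) for x in range(480,620,20) if (abs(f[:,0]-x)<8).sum()>3])
cv2.imwrite('pics/s6.png',cv2.resize(im[100:260,230:430],None,fx=3.5,fy=3.5))
E
```

```text
(52, 68) 381 [541.2 -97.5] [157.2 128.3] 8.5 ext [[458.1, -146.5], [625.2, -26.9]] z [52.3 65.9]
(70, 85) 286 [537.2 -94.9] [130.4  97.3] 8.5 ext [[469.2, -147.5], [599.7, -41.8]] z [74.9 84.8]
(85, 120) 1179 [537.8 -95.1] [130.   98.8] 8.7 ext [[469.5, -148.9], [600.6, -41.1]] z [ 85.7 119.5]
(120, 132) 415 [537.5 -95.3] [129.8  98.5] 8.0 ext [[469.5, -147.5], [599.1, -40.9]] z [120.2 131.4]
(135, 175) 189 [538.4 -94.8] [130.1  46.1] 8.5 ext [[472.3, -125.2], [601.9, -64.3]] z [137.2 171.5]
mid front face by x [(480, [-60.6, 101.7], np.float64(81.5)), (500, [-59.8, 100.4], np.float64(80.1)), (520, [-56.2, 100.6], np.float64(80.4)), (540, [-53.3, 100.4], np.float64(80.1)), (560, [-52.7, 100.8], np.float64(80.1)), (580, [-46.9, 100.3], np.float64(80.2)), (600, [-71.7, 96.3], np.float64(80.4))]
```

View pics/s6.png

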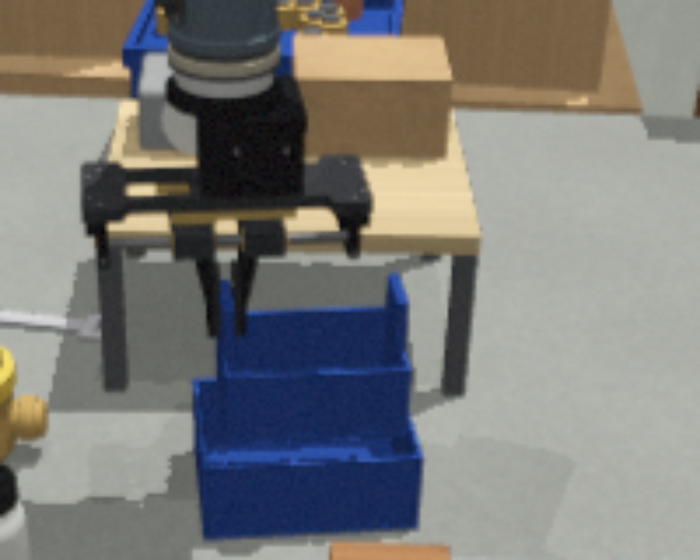

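The middle tub (310,380) hangs level over the large one (310,490), parallel to it and about 4 mm to −x. I'll correct that and lower it.

Emit:
{"op": "move_arm", "data": {
  "commands": [
    [3, 4, 0, 5, 0],
    [3, 4, 0, 25, 0],
    [3, 4, 0, 45, 0],
    [3, 4, 0, 58, 0],
    [3, 4, 0, 65, 0],
    [3, 4, 0, 69, 0],
    [3, 4, 0, 69, 0]
  ]
}}

```text
t: 15.65
eef_pos: [0.6042, -0.087, 0.0887]
eef_rot: [3.133, 0.23, 0.0]
ft_force: [-0.3, -0.1, -1.5]
opening: 0.101
```

Run:
```python
from h import *
st();go(602,-86.4,87,8.4);sideblue('side7.png',[(50,57),(61,68),(85,102)])
```

```text
t 15.65 op 8.8mm F [-0.3 -0.1 -1.5] q [-0.33  0.71  1.59  0.    0.85 -0.47]
to (602, -86.4, 87, 8.4) shift [-2.1 -0.9  1.7] twist 0.0 | at [604.2 -87.   88.7] yaw 8.4
(50, 57) 302 [542.2 -96.7] [155.2 124.9] 8.6 ext [[460.4, -162.5], [620.8, -27.4]] z [50.1 56.9]
(61, 68) 309 [540.9 -97.4] [157.9 124.8] 7.5 ext [[458.2, -164.9], [625.0, -27.9]] z [61.1 66.3]
(85, 102) 114 [541.4 -94.9] [131.   46.2] 8.5 ext [[474.6, -124.8], [605.4, -64.4]] z [ 85.9 101.6]
```

Emit:
{"op": "move_arm", "data": {
  "commands": [
    [3, 0, 0, 1.5, 0],
    [3, 0, 0, 2, 0],
    [22, 0, 0, 2, 0],
    [22, 0, 0, 2, 0],
    [22, 0, 0, 2, 0],
    [22, 0, 0, -20, 0],
    [22, 0, 0, -60, 0],
    [22, 0, 0, -110, 0],
    [22, 0, 0, -130, 0],
    [22, 0, 0, -130, 0]
  ]
}}

```text
t: 16.7
eef_pos: [0.6064, -0.0876, 0.2231]
eef_rot: [3.129, 0.23, 0.013]
ft_force: [-0.7, -0.0, -0.1]
opening: 0.252
```

Run:
```python
from h import *
st();sideblue('side8.png',[(50,57),(61,68),(85,102)])
go(620.8,263.5,200,22.5-90);go(620.8,263.5,200,22.5+90)
```

```text
t 16.70 op 21.9mm F [-0.7 -0.  -0.1] q [-0.33  0.53  1.49 -0.    1.12 -0.47]
(50, 57) 337 [542.1 -95.3] [154.5 125.4] 8.2 ext [[460.4, -163.0], [620.2, -26.7]] z [50.2 56.9]
(61, 68) 285 [540.6 -96.9] [158.5 124.2] 8.8 ext [[458.0, -164.3], [625.1, -28.2]] z [61.1 66.9]
(85, 102) 108 [541.5 -94.2] [129.5  46.8] 9.2 ext [[474.9, -125.6], [606.5, -64.0]] z [ 85.6 100.8]
to (620.8, 263.5, 200, -67.5) shift [  67.1 -344.6   20.1] twist 75.9 | at [604.8 -87.1 220.5] yaw 8.4
to (620.8, 263.5, 200, 112.5) shift [  67.1 -344.6   20.1] twist -104.1 | at [604.8 -87.1 220.5] yaw 8.4
```

Emit:
{"op": "move_arm", "data": {
  "commands": [
    [30, 67, -344.6, 20, 75.9],
    [30, 67, -344.6, 20, 75.9],
    [30, 67, -344.6, 20, 75.9],
    [30, 67, -344.6, 20, 75.9],
    [30, 67, -344.6, 20, 75.9],
    [30, 67, -344.6, 20, 75.9],
    [30, 67, -344.6, 20, 75.9],
    [30, 67, -344.6, 20, 75.9],
    [30, 67, -344.6, 20, 75.9],
    [30, 67, -344.6, 20, 75.9]
  ]
}}

```text
t: 17.75
eef_pos: [0.6181, 0.2645, 0.1958]
eef_rot: [2.61, -1.742, -0.005]
ft_force: [-0.3, -1.1, -1.1]
opening: 0.346
```

Emit:
{"op": "move_arm", "data": {
  "commands": [
    [30, 0, 0, 40, 0],
    [30, 0, 0, 50, 0],
    [30, 0, 0, 50, 0],
    [30, 0, 0, 50, 0]
  ]
}}

```text
t: 18.15
eef_pos: [0.62, 0.2633, 0.1486]
eef_rot: [2.612, -1.745, -0.001]
ft_force: [1.0, -0.0, -0.0]
opening: 0.343
```

Run:
```python
from h import *
st();go(620.8,263.5,93,-67.6)
```

```text
t 18.15 op 29.9mm F [ 1. -0. -0.] q [0.24 0.69 1.38 0.   1.07 1.41]
to (620.8, 263.5, 93, -67.6) shift [ 0.1 -0.9 55.6] twist 0.1 | at [620.  263.3 148.6] yaw -67.5
```

Emit:
{"op": "move_arm", "data": {
  "commands": [
    [30, 0, -1, 30, 0],
    [30, 0, -1, 50, 0],
    [30, 0, -1, 55, 0],
    [30, 0, -1, 55, 0],
    [3, 0, -1, 55, 0],
    [3, 0, -1, 55, 0],
    [3, 0, -1, 55, 0],
    [3, 0, -1, 55, 0],
    [3, 0, -1, 55, 0]
  ]
}}

```text
t: 19.05
eef_pos: [0.6213, 0.2643, 0.0947]
eef_rot: [-2.611, 1.744, -0.002]
ft_force: [-0.6, 0.8, 3.6]
opening: 0.104
```

Emit:
{"op": "move_arm", "data": {
  "commands": [
    [3, 0, 0, -15, 0],
    [3, 0, 0, -45, 0],
    [3, 0, 0, -90, 0],
    [3, 0, 0, -135, 0],
    [3, 0, 0, -150, 0],
    [3, 0, 0, -150, 0]
  ]
}}

```text
t: 19.65
eef_pos: [0.6225, 0.2647, 0.2483]
eef_rot: [-2.607, 1.741, -0.009]
ft_force: [-0.1, -0.1, -1.8]
opening: 0.103
```

Run:
```python
from h import *
st();go(541.5,-95,243,-81.4)
```

```text
t 19.65 op 9.0mm F [-0.1 -0.1 -1.8] q [0.24 0.59 1.29 0.   1.26 1.41]
to (541.5, -95, 243, -81.4) shift [301.3 212.7   3.9] twist 13.9 | at [622.5 264.7 248.3] yaw -67.5
```

Emit:
{"op": "move_arm", "data": {
  "commands": [
    [3, 300, 212.5, 0, 13.9],
    [3, 300, 212.5, 0, 13.9],
    [3, 300, 212.5, 0, 13.9],
    [3, 300, 212.5, 0, 13.9],
    [3, 300, 212.5, 0, 13.9],
    [3, 300, 212.5, 0, 13.9],
    [3, 300, 212.5, 0, 13.9],
    [3, 300, 212.5, 0, 13.9],
    [3, 300, 212.5, 0, 13.9],
    [3, 300, 212.5, 0, 13.9]
  ]
}}

```text
t: 20.65
eef_pos: [0.5383, -0.0939, 0.2424]
eef_rot: [2.38, -2.05, -0.005]
ft_force: [-0.2, 0.0, -1.4]
opening: 0.1
```

Emit:
{"op": "move_arm", "data": {
  "commands": [
    [3, 0, 0, 20, 0],
    [3, 0, 0, 30, 0],
    [3, 0, 0, 30, 0],
    [3, 0, 0, 30, 0]
  ]
}}

```text
t: 21.05
eef_pos: [0.5393, -0.0933, 0.2134]
eef_rot: [2.383, -2.046, -0.002]
ft_force: [0.4, 0.2, -1.1]
opening: 0.101
```

Run:
```python
from h import *
st();go(541.5,-95,103,-81.4)
im,P,b=sideblue('side9.png',[(50,57),(85,100),(120,160),(160,168),(175,225)])
go(541.5,-95,103,-81.4)
cv2.imwrite('pics/s9.png',cv2.resize(im[80:260,230:430],None,fx=3,fy=3))
```

```text
t 21.05 op 8.7mm F [ 0.4  0.2 -1.1] q [-0.38  0.46  1.66  0.    1.03  1.04]
to (541.5, -95, 103, -81.4) shift [  2.1  -2.  110.4] twist 0.1 | at [539.3 -93.3 213.4] yaw -81.3
(50, 57) 355 [542.3 -96.7] [154.9 125.6] 7.9 ext [[460.4, -162.3], [619.9, -27.7]] z [50.2 56.8]
(85, 100) 91 [541.2 -93.7] [130.2  43.9] 10.1 ext [[474.7, -120.6], [606.3, -62.0]] z [86.4 99.8]
(120, 160) 652 [538.5 -91.8] [95.7 66.3] 9.3 ext [[488.0, -115.0], [589.4, -56.4]] z [120.7 159.5]
(160, 168) 267 [539.  -92.7] [94.8 64.6] 8.6 ext [[490.9, -129.0], [587.5, -57.0]] z [160.2 167.9]
(175, 225) 389 [538.1 -87.4] [61.6 18.4] 7.8 ext [[508.7, -98.2], [568.9, -80.3]] z [176.  223.6]
to (541.5, -95, 103, -81.4) shift [  1.6  -1.5 110.9] twist 0.1 | at [539.7 -93.7 213.9] yaw -81.3
```

View pics/s9.png

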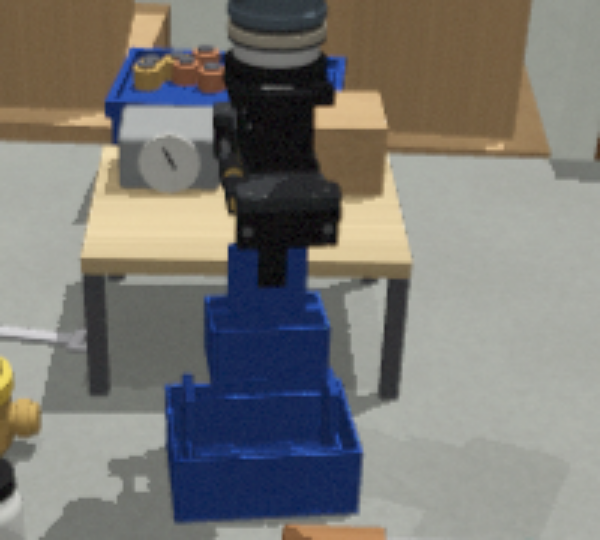

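The small tub (265,340) hangs upright and parallel over the middle one, about 3 mm off. I'll correct that and lower it.

Emit:
{"op": "move_arm", "data": {
  "commands": [
    [3, 2.4, -2.7, 10, 0],
    [3, 2.4, -2.7, 35, 0],
    [3, 2.4, -2.7, 60, 0],
    [3, 2.4, -2.7, 82, 0],
    [3, 2.4, -2.7, 97, 0],
    [3, 2.4, -2.7, 105, 0],
    [3, 2.4, -2.7, 108, 0],
    [3, 2.4, -2.7, 108, 0]
  ]
}}

```text
t: 21.9
eef_pos: [0.5427, -0.0965, 0.1057]
eef_rot: [-2.382, 2.048, -0.001]
ft_force: [-0.1, 0.0, -1.4]
opening: 0.104
```

Run:
```python
from h import *
st();go(543,-95.8,102.7,-81.4)
sideblue('side10.png',[(85,100),(104,118)])
go(543,-95.8,102.7,-81.4)
```

```text
t 21.90 op 9.0mm F [-0.1  0.  -1.4] q [-0.38  0.62  1.73 -0.    0.79  1.04]
to (543, -95.8, 102.7, -81.4) shift [-0.6 -0.4  3. ] twist 0.0 | at [542.7 -96.5 105.7] yaw -81.4
(85, 100) 186 [541.5 -94.7] [130.1  45.4] 8.8 ext [[476.4, -120.0], [606.2, -66.4]] z [85.6 99.8]
(104, 118) 33 [541.2 -91.2] [63.7 11.5] 7.9 ext [[512.0, -100.0], [573.2, -86.6]] z [104.4 116.2]
to (543, -95.8, 102.7, -81.4) shift [-0.7 -0.2  3.4] twist 0.0 | at [542.9 -96.6 106.1] yaw -81.4
```

Emit:
{"op": "move_arm", "data": {
  "commands": [
    [3, 0, 0, 2, 0],
    [3, 0, 0, 3, 0],
    [3, 0, 0, 3, 0],
    [24, 0, 0, 3, 0],
    [24, 0, 0, 3, 0],
    [24, 0, 0, 3, 0],
    [24, 0, 0, -20, 0],
    [24, 0, 0, -60, 0],
    [24, 0, 0, -110, 0],
    [24, 0, 0, -140, 0]
  ]
}}

```text
t: 22.95
eef_pos: [0.5436, -0.0967, 0.2492]
eef_rot: [-2.381, 2.047, -0.007]
ft_force: [0.9, -0.5, 0.1]
opening: 0.275
```

Run:
```python
from h import *
st();go(480,340,245,-81)
```

```text
t 22.95 op 23.9mm F [ 0.9 -0.5  0.1] q [-0.38  0.42  1.61  0.    1.11  1.04]
to (480, 340, 245, -81) shift [-441.3   -2.6    3.2] twist -0.4 | at [543.6 -96.7 249.2] yaw -81.4
```

Emit:
{"op": "move_arm", "data": {
  "commands": [
    [24, -440, 0, 0, 0],
    [24, -440, 0, 0, 0],
    [24, -440, 0, 0, 0],
    [24, -440, 0, 0, 0],
    [24, -440, 0, 0, 0],
    [24, -440, 0, 0, 0],
    [24, -440, 0, 0, 0],
    [24, -440, 0, 0, 0],
    [24, -440, 0, 0, 0],
    [24, -440, 0, 0, 0]
  ]
}}

```text
t: 23.95
eef_pos: [0.4751, 0.3435, 0.2458]
eef_rot: [-2.386, 2.04, 0.001]
ft_force: [-0.6, -1.4, 0.2]
opening: 0.273
```

Run:
```python
from h import *
st()
im,d,p=snap('top','top11.png');P=cloud(d,p)*1000;h=cv2.cvtColor(im,cv2.COLOR_BGR2HSV)
b=(abs(h[...,0].astype(int)-118)<12)&(h[...,1]>100)&(d>0)&(abs(P[...,0]-540)<130)&(P[...,1]<30)&(P[...,1]>-220)
for lo,hi in((48,70),(85,103),(106,130)):
    Q=P[b&(P[...,2]>lo)&(P[...,2]<hi)];r=cv2.minAreaRect(Q[:,:2].astype(np.float32));print(lo,hi,len(Q),np.round(r[0],1),np.round(r[1],1),round(r[2],1),np.round(np.median(Q[:,2]),1))
m=(P[...,2]>45)&(P[...,2]<80)&(abs(P[...,1]-60)<35)&(P[...,0]>320)&(P[...,0]<540)&(d>0)
Q=P[m];print('hook',len(Q),cv2.minAreaRect(Q[:,:2].astype(np.float32)),np.percentile(Q[:,2],[5,50,95]))
def show(n,u0,u1,v0,v1,zl,zh):
    m=np.zeros((480,640),bool);m[v0:v1,u0:u1]=1;Q=P[m&(d>0)&(P[...,2]>zl)&(P[...,2]<zh)];print(n,len(Q),np.round(Q.mean(0),1) if len(Q) else '')
show('can',180,212,228,260,85,120);show('meterA',165,220,318,365,70,120);show('meterB',350,395,135,185,70,120);show('jar',300,335,155,190,60,90)
sim,SP,sb=sideblue('side11.png',[(40,50),(50,57),(57,68),(85,101),(106,125)])
# turquoise moved?
t0=np.load('/tmp/side.npz')['im']
cv2.imwrite('pics/fin.png',np.vstack([cv2.resize(sim[140:250,210:450],(720,330)),cv2.resize(im[120:380,140:420],None,fx=1,fy=1)[:, :].repeat(1,0) if False else cv2.copyMakeBorder(im[120:380,140:420],0,0,0,440,cv2.BORDER_CONSTANT)]))
```

```text
t 23.95 op 23.7mm F [-0.6 -1.4  0.2] q [0.43 0.47 1.53 0.   1.15 1.85]
48 70 624 [542.3 -95. ] [155.  116.7] 8.1 58.8
85 103 114 [543.1 -95.5] [130.1  40.8] 8.7 97.7
106 130 94 [ 524.9 -106.4] [38.7 97.9] 86.7 116.4
hook 411 ((426.1572570800781, 68.16249084472656), (43.57768249511719, 188.1806182861328), 86.81363677978516) [49.19633931 58.00611966 65.3398718 ]
can 350 [554.4 336.   99. ]
meterA 212 [294.1 319.   82.9]
meterB 841 [ 803.3 -127.2   84.8]
jar 303 [759.5  14.4  74.5]
(40, 50) 250 [564.7 -93.7] [109.4 127.2] 8.1 ext [[507.5, -143.5], [620.9, -26.8]] z [40.4 49.9]
(50, 57) 297 [565.1 -94.1] [108.7 126.5] 8.3 ext [[510.3, -150.4], [620.8, -27.5]] z [50.2 56.9]
(57, 68) 430 [565.  -93.2] [108.8 126.1] 8.1 ext [[511.7, -149.3], [624.9, -25.9]] z [57.1 66.7]
(85, 101) 161 [566.2 -82.1] [42.1 85. ] 84.6 ext [[522.7, -104.2], [606.4, -64.6]] z [ 85.5 100.7]
(106, 125) 112 [547.6 -94.9] [50.7 12.7] 9.9 ext [[523.1, -103.9], [570.9, -88.2]] z [106.5 119.4]
```

View pics/fin.png

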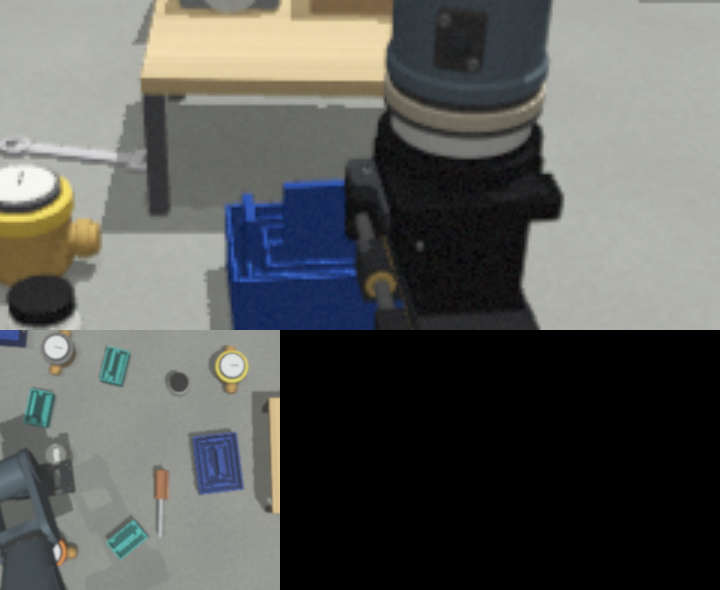

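The nest shows at (217,462) in the top crop, the hook at (160,490) and the fin at (315,215) in the side crop. The arm hides meter A, so I'll move it aside for one last bystander check.

Emit:
{"op": "move_arm", "data": {
  "commands": [
    [24, 50, 0, 0, 0],
    [24, 100, 0, 0, 0],
    [24, 150, 0, 0, 0],
    [24, 190, 0, 0, 0],
    [24, 190, 0, 0, 0],
    [24, 190, 0, 0, 0],
    [24, 190, 0, 0, 0]
  ]
}}

```text
t: 24.75
eef_pos: [0.5046, 0.1507, 0.2457]
eef_rot: [2.381, -2.049, -0.001]
ft_force: [0.2, 0.4, -0.5]
opening: 0.275
```

Run:
```python
from h import *
st()
A=dict(np.load('/tmp/top.npz'));P0=cloud(A['d'],A)*1000
im,d,p=snap('top','top12.png');P=cloud(d,p)*1000
for n,u0,u1,v0,v1,zl,zh in(('can',180,212,228,260,85,120),('meterA',165,220,318,365,70,120),('meterB',350,395,135,185,70,120),('jar',300,335,155,190,60,90),('turqA',240,275,130,180,35,125),('turqB',160,197,172,220,35,125),('turqC',240,292,300,352,35,125)):
    for X in(P0,P):
        Q=X[v0:v1,u0:u1].reshape(-1,3);Q=Q[(Q[:,2]>zl)&(Q[:,2]<zh)];print(n,len(Q),np.round(Q.mean(0),1))
sim,SP,sb=sideblue('side12.png',[(50,57),(57,68),(85,101),(106,125)])
```

```text
t 24.75 op 23.9mm F [ 0.2  0.4 -0.5] q [0.08 0.39 1.67 0.   1.08 1.5 ]
can 382 [552.2 335.4  98.5]
can 388 [552.4 335.   98.7]
meterA 898 [294.7 347.2  84.9]
meterA 899 [294.6 347.3  85. ]
meterB 826 [ 803.8 -127.5   84.8]
meterB 842 [ 803.4 -127.4   84.4]
jar 307 [759.7  14.4  74.2]
jar 306 [759.7  14.2  74.2]
turqA 446 [805.8 193.9  64.2]
turqA 445 [806.  193.6  64.4]
turqB 529 [684.6 399.9  64.3]
turqB 536 [685.4 400.   63.7]
turqC 304 [329.7 144.9  66.5]
turqC 60 [334.4 109.5  49.2]
(50, 57) 395 [542.1 -96.5] [154.9 125.8] 8.1 ext [[461.9, -148.5], [619.3, -26.9]] z [50.2 56.9]
(57, 68) 589 [541.  -96.6] [158.3 124.6] 7.2 ext [[458.4, -150.3], [623.5, -28.9]] z [57.1 67.2]
(85, 101) 158 [563.7 -82.2] [41.3 89.9] 84.7 ext [[522.7, -104.2], [606.3, -65.2]] z [ 85.6 100.5]
(106, 125) 103 [550.6 -96.8] [45.3 15. ] 11.2 ext [[528.1, -103.5], [571.0, -87.1]] z [106.4 119.2]
```

```bash
python3 -c "
from h import *
print(workorder.sign_off()); st()"
```

```text
the job is handed in; nothing more can be done
None
the job is handed in; nothing more can be done
```

The job is done and handed in at about 25 s of the 72 s allowed. I drew the large tub out with the hook until its far side was about 63 mm clear of the shelf. I then stood the hook upright on the bench and nested the middle tub in the large one and the small tub in the middle one.

**Nest:** The tubs are centred within about 1–2 mm. The lug tops are at about 99–100 mm and the fin top at about 118–119 mm, which is where they should be with each tub sitting on the floor of the next.

**Bystanders:** The can, jar and both meters are within 0.5 mm of where they started. Two of the turquoise look-alikes are within 1 mm.

**Weaker checks:**
- The arm hid the third turquoise look-alike in the last measurement. It was at its starting pixel position in the picture just before.
- Some of the last top- and side-view rectangle fits, including the hook's and the fin's, were skewed by the arm or by other things in the measuring window. For those I relied on the heights and the pictures.

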